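Latch a freshly sprayed sample plate into the drying rack

TASK

The sample plate standing in the spray stand on the turntable has just been sprayed: put it away in the empty slot of the drying rack. Press that slot's latch open first, then push the plate fully home so that the latch snaps back over it, and let go; leave the two plates that are already latched in as they are.

Things in the scene. Friction and masses are not known exactly. Their poses are not given: they have to be found in the camera images.
- wet_plate: Freshly sprayed sample plate: brown lacquered panel in an aluminium frame, on edge. Body 90 mm long (own x), 12 thick (y), 78 high (z); at each end a lug 12 mm farther out (114 over both), 12 thick, 34 high; on top a grip tab. Both ends alike: it may go in either way round. Origin: middle of its underside. 0.11 to 0.22 kg. It starts upright in the spray stand
- wet_plate_tab (a point): Middle of the wet plate's aluminium grip tab, 99 mm above the plate's underside. The tab is 40 mm long, 12 mm thick, and runs from 78 to 116 mm above the underside, in the middle of the plate's length: grip it across the 12 mm (own y)
- spray_stand: Loose dark steel stand (0.9 kg, 126 x 56 x 30 mm) on the round turntable, whose top is 49 mm above the table. Its slot (15 mm wide, 22 mm deep, floor 8 mm above its underside) runs along its own x and holds the wet plate by the foot. Origin: middle of its underside
- drying_rack: Fixed rack, about 250 mm wide: two steel rails with carrying bows at the ends and three alike slots side by side, 70 mm apart along its own y. Which place is the empty one changes. Origin: under its middle, on the table; -x faces the robot. The tops of the plates standing in it are 150 mm above the table: carry the wet plate over them
- slot_a: The empty slot: grey channel, open at the top, long way along own x, latch at the -x end (towards the robot), y across. Origin: under its middle, 20 mm below the seat. Guides at its two ends are 16 mm apart for the 12 mm plate and 119 mm long for its 114 mm; their tops flare out by about 5 mm a side up to 67 mm above the seat
- slot_a_seat (a point): Middle of the empty slot's floor, 34 mm above the table: the middle of the plate's underside belongs here. Axes as the slot's
- pad_a (a point): Top middle of the empty slot's black thumb pad (26 x 18 mm), on the lever. Latch shut: 97 mm to -x of the seat point and 45 mm above it. Press it down and follow it outwards on its arc of 51 mm radius about the lever's axis (along slot y, 70 mm to -x of the seat point, 2 mm above it); it takes 4 to 5 N. Open: 112 mm to -x, 30 mm above the seat
- latch_a (a joint): Empty slot's latch, rad. 0 shut: its nose is over the slot and blocks the plate. 0.42 open: leans out to -x, and its heel stands 12 mm above the seat. Over-centre spring: past 0.21 it snaps to that side and stays. A plate pushed down on the heel (4 to 5 N, more than its weight) over the last 12 mm flips it shut, nose over the lug
- slot_b_seat (a point): The same point of a slot that already holds a plate
- slot_c_seat (a point): The same point of the other slot that already holds a plate
- dry_plate_b: Plate like the wet one, latched in slot b; leave it
- dry_plate_c: Plate like the wet one, latched in slot c; leave it
- latch_b (a joint): Latch of slot b, like latch_a; shut over its plate
- latch_c (a joint): Latch of slot c, like latch_a; shut over its plate

How it is judged:
By the outcome, as a careful person would: the job done as asked, in the order asked, and still so for the second after the job is handed in, with the robot touching nothing.
It also fails if it takes over 48 s, if anything falls off the work surface, if the arm or the gripper's body presses on something with over 40 N, if the wrist force passes 120 N, or if a joint passes its speed limit or range.

ROBOT

A 6-joint arm with a two-finger parallel gripper is mounted at the origin on a cart in front of the work surface, level with it; the furniture and walls round the work are solid. World frame = base frame: x ahead of the robot, y to its left, z up, the work surface at z = 0. Lengths are in mm, angles in degrees, forces in N, time in s.
With the tool pointing down it reaches from about 300 to 850 mm from the base axis. Payload 4.2 kg.
Tool frame: the origin (TCP) lies at the very end of the fingers, on their centre line; the grasp point (between the pads) lies 19 mm behind it (env.tcp_to_grasp is the distance from the TCP to the grasp point, in mm); z points along the fingers, y is the line along which they close (so a half turn about z gives the same grasp; the last joint's range is limited). The gripper opens to 91 mm and grips with 3 to 60 N. Pads are 32 mm wide; open, the fingers measure 118 mm over their backs; the gripper's body (76 mm by 178 mm) begins 60 mm behind the grasp point.
Start: joints at [-78.037, 18.312, 89.639, -0, 72.044, -1.146], TCP at [130.417, -560.031, 213.976] pointing down, gripper open.
Joint ranges: [-177.97, 177.97], [-48.28, 115.42], [12.27, 149.76], [-77.06, 257.06], [2.81, 150.46], [-146.56, 146.56]. Speed limits (degrees/s): [147.25, 147.25, 180, 180, 180, 180].

INTERFACE

Orientations are given as [roll, pitch, yaw] about the fixed x, y, z axes, in that order (R = Rz(yaw) Ry(pitch) Rx(roll)).
In Python, from workcell import env gives the robot as it stands.
- The arm moves only by the tool move_arm, never from a script. Its argument "plan" is a list of rows, each a list of 3 entries, a list of its own where there are three numbers: the shift along the world's x, y, z in cm, then the turn about the world's z in degrees, then the closure, from 0 (fully open) to 1 (shut). In form: [[[x, y, z], turn, claw], ...]. A call has 1 to 5 rows; each row shifts and turns the commanded pose from where the row before left it; what a row does not reach is not made up. A row lasts 1/10 s, in which the tool goes at most 50 mm and 8.59 degrees, less where a joint would pass 70% of its speed; a pose out of reach is approached as far as the arm can. A call is refused whole if a number of a shift passes 5 or a number of a turn 8.59, either way. A call with a gripper value outside its range is refused whole. The fingers move at their own pace and stop on an object; "squeeze" is the grip in N (left out, the last holds). Time passes only in rows, so rows that do not move let the fingers close. It gives the time, the measured TCP pose, the force, the opening and the grip force at its end, in the units of the state.
- env.state(): the state, without advancing time (a new reading comes with each control period).
- env.grab_frame(name): name is "side" or "top"; returns a dict with "frame" (400x640x3 uint8, red, green, blue), "z_map" (400x640 float32, mm along the optical axis (not along the pixel's ray), 0 where there is no reading), "fovy" (degrees; the focal length in pixels is half the picture's height over the tangent of half this angle, whatever the lens; pixels are square), "cx", "cy" (the principal point, pixels), "position" and "orientation" of the camera in the world. Camera axes: x right, y down, z forward; pixel columns grow to the right and rows downward; lengths in mm; the calibration is good to about 2 mm. A picture is of the moment at which its call begins.
- env.job_done(): hands the job in; it is judged then, once.
Trained networks look in a picture, given as the dict that the camera call returned (one of the last four; its "shot" number tells which), for a name from the list of things; names that differ only in an ending like _2 or _b are one class to them, and where a whole thing is asked for, a point or a joint stands for the part that bears it (a point fixed in the world has none). Each returns a list of dicts, best first, with "score" (0 to 1); they miss things now and then, are a little off and sometimes report something else, mostly with a low value. They report only what shows in the picture. A call takes as long as a camera call.
- env.search_frame(picture, label): "point" ([column, row] in pixels, amid what is visible of it).
- env.landmark_of(picture, label): "point" ([column, row] in pixels: a listed point, or the origin of a listed thing).
The state is a dict: "time_s": time; "qpos": joint angles; "qvel": joint speeds; "effort": joint torques, N m; "ee_pos": TCP position; "ee_rot": TCP orientation; "force": force on the tool from outside, world axes, zero at the start; "torque": the same for the moment, N m; "gripper_width": finger opening in mm; "gripper_force": force on a finger pad.
Only numpy, scipy, OpenCV 4.12 (cv2) and the standard library are available. Lean on these libraries where they do the work, as an engineer would, in place of code of your own. Each camera call takes 0.05 s, during which the arm holds its last target. There are 200 camera calls.

## Working session

There is one attempt and no reset: what is moved stays moved. The work goes in short steps, Python scripts to look and compute and a tool call to move; the robot and the scene stay as the last step left them, time stands still between calls to the robot, and variables do not carry over. Pictures are saved under pics/ and viewed, at most 10 in all, crops included, and the job is handed in when it is done.

Besides the shell and the picture viewer there is one more tool, called as name(argument=value, ...) on one line, values as JSON. move_arm: Moves the arm, as the interface text tells. Its arguments: {"type":"object","properties":{"plan":{"type":"array","items":{"type":"array"}},"squeeze":{"type":"number"}},"required":["plan"]}

```bash
mkdir -p pics; ls; cat > h.py <<'E'
import numpy as np, cv2
from workcell import env
from scipy.spatial.transform import Rotation as R
def cam(p):
    f=200/np.tan(np.radians(p["fovy"])/2); o=p["orientation"]
    o=np.array(o,float)
    M=o if o.shape==(3,3) else R.from_euler('xyz',o,degrees=True).as_matrix()
    return f,M,np.array(p["position"],float)
def ray(p,uv):
    f,M,c=cam(p); return c,M@np.array([(uv[0]-p["cx"])/f,(uv[1]-p["cy"])/f,1.])
def at_z(p,uv,z):
    c,d=ray(p,uv); return c+d*(z-c[2])/d[2]
def cloud(p):
    f,M,c=cam(p); v,u=np.mgrid[0:400,0:640]; Z=p["z_map"]
    P=np.stack([(u-p["cx"])/f*Z,(v-p["cy"])/f*Z,Z],-1)@M.T+c
    P[Z==0]=np.nan; return P
def proj(p,X):
    f,M,c=cam(p); q=M.T@(np.array(X)-c); return [f*q[0]/q[2]+p["cx"],f*q[1]/q[2]+p["cy"]]
E
python3 - <<'E'
from h import *
print(env.state())
H=dict(wet_plate_tab=148+8-0,slot_a_seat=34,slot_b_seat=34,pad_a=79,spray_stand=49,wet_plate=57)
H['wet_plate_tab']=57+99
for n in ("side","top"):
    p=env.grab_frame(n); cv2.imwrite(f"pics/{n}0.png",p["frame"][:,:,::-1])
    print(n,p["fovy"],p["cx"],p["cy"],p["position"],p["orientation"])
    np.save(n+"0.npy",cloud(p))
    for l,z in H.items():
        for d in env.landmark_of(p,l)[:4]: print(l,np.round(d["point"]),round(d["score"],2),np.round(at_z(p,d["point"],z)))
E
```

```text
pics
{'time_s': 0.0, 'qpos': array([-7.80378380e+01,  1.83511794e+01,  8.97053701e+01, -7.66844052e-04,
        7.20429100e+01, -1.14809278e+00]), 'qvel': array([-0.00010136,  0.01584742,  0.05016081, -0.00854474,  0.00335823,
       -0.04947525]), 'effort': array([ 4.06133331e-03, -4.12456441e+01, -2.31970203e+01,  7.28143123e-02,
        4.56315349e-02, -1.39089866e-04]), 'ee_pos': array([ 130.29788054, -559.53641788,  213.13191973]), 'ee_rot': array([-1.79900546e+02, -1.26390311e-03,  1.31104907e+01]), 'force': array([ 0.21844052, -0.02231371,  0.90798416]), 'torque': array([-0.00553161, -0.00019665, -0.00505409]), 'gripper_force': 0.0, 'gripper_width': 90.8777465538347}
side 51.16609902629924 316.95977066155666 197.03800538861245 [919.64019725 488.86772205 758.78779724] [-131.26414344    0.99976545  144.29304839]
wet_plate_tab [271. 139.] 0.87 [ 489. -332.  156.]
slot_a_seat [330. 269.] 0.87 [565.  23.  34.]
slot_b_seat [316. 246.] 0.79 [551. -51.  34.]
pad_a [366. 242.] 0.65 [477.  39.  79.]
spray_stand [275. 174.] 0.63 [ 495. -321.   49.]
spray_stand [348. 291.] 0.44 [577. 101.  49.]
wet_plate [275. 169.] 0.95 [ 487. -332.   57.]
top 55.61296605011764 325.8199950006668 198.6945681380785 [470.70308952 -94.10588781 954.75458019] [-175.98260181   -0.47369916  -91.43874387]
wet_plate_tab [431. 212.] 0.63 [ 494. -323.  156.]
slot_a_seat [275. 188.] 0.73 [566.  19.  34.]
slot_b_seat [302. 188.] 0.79 [561. -46.  34.]
pad_a [267. 228.] 0.63 [468.  34.  79.]
spray_stand [422. 213.] 0.61 [ 495. -332.   49.]
spray_stand [435. 209.] 0.35 [ 502. -364.   49.]
wet_plate [419. 219.] 0.65 [ 480. -322.   57.]
```

View pics/side0.png

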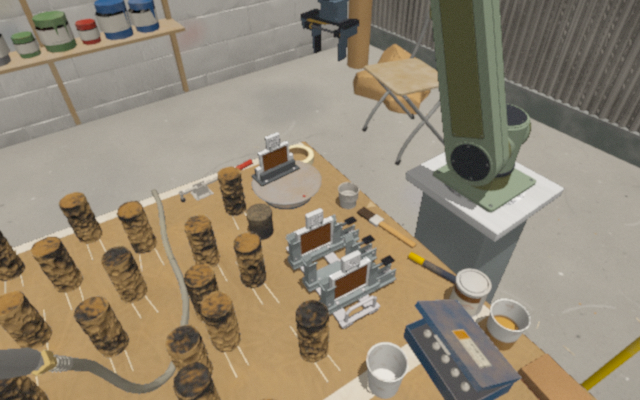

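View pics/top0.png

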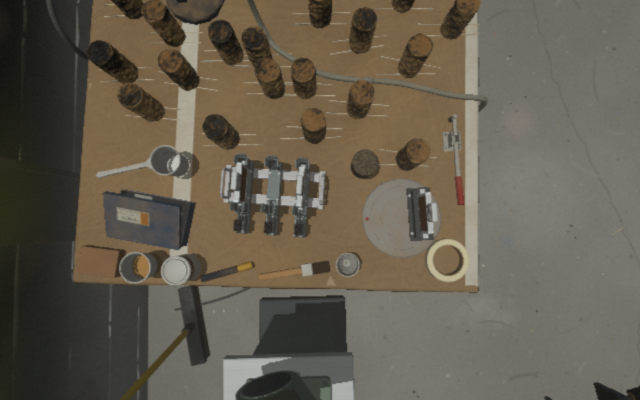

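```bash
python3 - <<'E'
from h import *
def rect(Q,n):
    c,s,a=cv2.minAreaRect(Q[:,:2].astype(np.float32)); print(n,len(Q),np.round(c,1),np.round(s,1),round(a,2),'zmed',np.round(np.median(Q[:,2]),1))
for n in ("side","top"):
    P=np.load(n+"0.npy").reshape(-1,3)
    def sel(x0,x1,y0,y1,z0,z1): return P[(P[:,0]>x0)&(P[:,0]<x1)&(P[:,1]>y0)&(P[:,1]<y1)&(P[:,2]>z0)&(P[:,2]<z1)]
    print(n)
    rect(sel(400,580,-400,-250,162,185),'tab top')
    rect(sel(400,580,-420,-250,64,160),'wet body')
    rect(sel(400,580,-420,-240,123,140),'wet top')
    rect(sel(400,580,-420,-250,70,86),'stand top')
    rect(sel(400,580,-450,-220,43,55),'turntable')
    rect(sel(480,650,-90,-10,140,160),'dry1 tab')
    rect(sel(480,650,40,140,140,160),'dry2 tab')
    rect(sel(480,650,-90,-10,95,122),'dry1 body')
    rect(sel(480,650,40,140,95,122),'dry2 body')
    rect(sel(420,500,-90,-10,66,95),'pad1')
    rect(sel(420,500,10,60,66,95),'pad a')
    rect(sel(420,500,70,140,66,95),'pad2')
t=cv2.imread("pics/top0.png")[140:250,210:450]; cv2.imwrite("pics/topc.png",cv2.resize(t,None,fx=3.3,fy=3.3,interpolation=cv2.INTER_CUBIC))
E
```

```text
side
tab top 84 [ 493.2 -324.2] [14. 39.] 89.58 zmed 170.3
wet body 1050 [ 493.1 -317.4] [ 39.3 113.9] 84.78 zmed 96.5
wet top 174 [ 492.7 -323.7] [89.1 15.2] 0.76 zmed 132.6
stand top 331 [ 494.5 -313.5] [ 38.6 113.3] 80.25 zmed 78.0
turntable 1474 [ 489.1 -325.4] [210.7 178.8] 89.63 zmed 48.7
dry1 tab 119 [559.2 -45. ] [14.  39.7] 84.43 zmed 147.9
dry2 tab 148 [572.   93.1] [15.5 38.6] 85.4 zmed 148.4
dry1 body 410 [561.9 -45.4] [ 32.1 129.8] 84.48 zmed 105.5
dry2 body 474 [571.9  72.9] [ 73.7 130. ] 84.46 zmed 104.1
pad1 117 [475.3 -40.3] [24.2 49.3] 88.38 zmed 78.3
pad a 101 [478.1  32.6] [18.6 44.3] 85.01 zmed 78.1
pad2 103 [480.9 102.7] [18.3 36.7] 84.8 zmed 78.3
top
tab top 131 [ 492.6 -324.1] [38.  12.5] 1.42 zmed 173.2
wet body 882 [ 492.8 -323.4] [113.1  39.2] 2.37 zmed 86.9
wet top 164 [ 492.9 -324.6] [89.3 13.1] 1.94 zmed 135.3
stand top 386 [ 493.8 -323.4] [111.2  39.2] 2.38 zmed 79.2
turntable 2923 [ 489.3 -326.7] [213.8 179.8] 88.9 zmed 49.6
dry1 tab 108 [559.8 -44.8] [12.5 39. ] 83.98 zmed 150.2
dry2 tab 123 [572.1  94.5] [13.1 39.3] 85.11 zmed 150.0
dry1 body 241 [562.6 -44.5] [ 31.9 128.9] 85.03 zmed 109.5
dry2 body 321 [573.3  72.9] [ 76.3 129.5] 84.63 zmed 102.9
pad1 126 [476.3 -37.4] [18.4 49.4] 83.52 zmed 78.9
pad a 111 [479.3  32.3] [18.  42.9] 83.0 zmed 79.3
pad2 101 [481.7 101.9] [17.1 35.8] 80.44 zmed 79.4
```

View pics/topc.png

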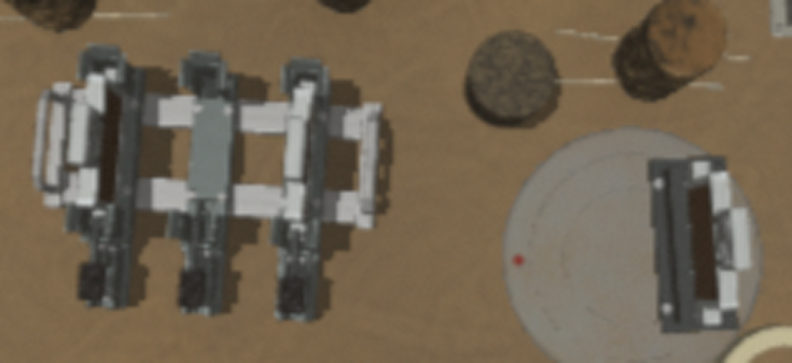

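move_arm(plan=[[[2.2,3.95,0],-6.1,1],[[2.2,3.95,0],-6.1,1],[[2.2,3.95,0],-6.1,1],[[2.2,3.95,0],0,1],[[2.2,3.95,0],0,1]], squeeze=10)

```text
time_s: 1.2
ee_pos: [241.0, -361.0, 214.1]
ee_rot: [180.0, -0.0, -5.2]
force: [1.4, 0.3, -0.2]
gripper_width: 54.5
gripper_force: 0.0
```

move_arm(plan=[[[2.2,3.95,0],0,1],[[2.2,3.95,0],0,1],[[2.2,3.95,0],0,1],[[2.2,3.95,0],0,1],[[2.2,3.95,0],0,1]])

```text
time_s: 1.7
ee_pos: [351.0, -163.4, 214.3]
ee_rot: [180.0, -0.1, -5.2]
force: [0.6, -0.5, 1.0]
gripper_width: 14.4
gripper_force: 0.0
```

move_arm(plan=[[[2.2,3.95,-1],0,1],[[2.2,3.95,-2],0,1],[[2.2,3.95,-2],0,1],[[2.2,3.95,-2],0,1],[[2.2,3.95,-2],0,1]])

```text
time_s: 2.2
ee_pos: [461.2, 34.4, 123.5]
ee_rot: [180.0, -0.1, -5.2]
force: [0.9, -1.3, 1.2]
gripper_width: 0.5
gripper_force: 0.0
```

move_arm(plan=[[[0,0,0],0,1],[[0,0,0],0,1]])

```text
time_s: 2.4
ee_pos: [460.2, 33.1, 123.5]
ee_rot: [180.0, 0.1, -5.1]
force: [-0.0, 0.3, 0.0]
gripper_width: 0.4
gripper_force: 0.0
```

move_arm(plan=[[[0,0,-2],0,1],[[0,0,-2],0,1],[[0,0,-0.3],0,1],[[-0.2,0.02,-0.3],0,1],[[-0.3,0.03,-0.3],0,1]])

```text
time_s: 2.9
ee_pos: [455.3, 31.9, 76.9]
ee_rot: [180.0, -0.0, -5.2]
force: [-5.7, -1.1, 13.3]
gripper_width: 0.4
gripper_force: 6.9
```

move_arm(plan=[[[-0.3,0.03,-0.3],0,1],[[-0.3,0.03,-0.3],0,1],[[-0.2,0.02,-0.3],0,1],[[0,0,0],0,1]])

```text
time_s: 3.3
ee_pos: [443.6, 33.0, 67.3]
ee_rot: [179.9, 0.4, -5.2]
force: [-10.0, -0.2, 11.5]
gripper_width: 0.6
gripper_force: 7.2
```

move_arm(plan=[[[-0.2,0,-0.2],0,1],[[0,0,0],0,1],[[0,0,3],0,1],[[0,0,5],0,1],[[0,-2,5],0,1]])

```text
time_s: 3.8
ee_pos: [445.3, 15.5, 193.4]
ee_rot: [-180.0, -0.1, -5.1]
force: [1.2, -0.6, 0.1]
gripper_width: 0.3
gripper_force: 0.0
```

move_arm(plan=[[[-3,-4,0],0,0.5],[[0,-5,0],0,0.5],[[0,-5,0],0,0.5],[[0,-5,0],0,0.5],[[0,-5,0],0,0.5]])

```text
time_s: 4.3
ee_pos: [414.9, -227.4, 192.2]
ee_rot: [179.9, -0.2, -5.3]
force: [0.7, -0.3, 0.9]
gripper_width: 37.6
gripper_force: 0.0
```

```bash
python3 - <<'E'
from h import *
s=env.state();print(s["ee_pos"],s["ee_rot"],s["gripper_width"],s["time_s"])
seat=np.array([565.8,24.4]);ex=np.array([.9959,-.0905]);ey=np.array([.0905,.9959])
ims=[]
for n in ("side","top"):
    p=env.grab_frame(n); P=cloud(p); np.save(n+"1.npy",P)
    c=np.array(proj(p,[*seat,60])).astype(int); ims.append(cv2.resize(p["frame"][c[1]-50:c[1]+50,c[0]-65:c[0]+65,::-1],None,fx=3,fy=3,interpolation=cv2.INTER_CUBIC))
    Q=P.reshape(-1,3); d=Q[:,:2]-seat; L=np.c_[d@ex,d@ey,Q[:,2]-34]
    for k,y0 in dict(b=-70,a=0,c=70).items():
        m=(abs(L[:,1]-y0)<13)&(L[:,0]<-85)&(L[:,0]>-135)&(L[:,2]>20)&(L[:,2]<60)
        print(n,k,m.sum(),'pad med',np.round(np.median(L[m],0),1),'min',np.round(L[m].min(0),1),'max',np.round(L[m].max(0),1))
    # guides of slot a
    for e in (-1,1):
        m=(abs(L[:,1])<25)&(L[:,0]*e>45)&(L[:,0]*e<85)&(L[:,2]>57)&(L[:,2]<75)
        if m.sum(): print('guide',e,m.sum(),np.round(L[m].min(0),1),np.round(L[m].max(0),1),np.round(L[m].mean(0),1))
    m=(abs(L[:,1])<30)&(abs(L[:,0])<52)&(L[:,2]>-8)&(L[:,2]<8); print('floor',m.sum(),np.round(L[m].min(0),1),np.round(L[m].max(0),1),np.round(np.median(L[m],0),1))
cv2.imwrite("pics/latch.png",np.hstack(ims))
E
```

```text
[ 414.91100257 -227.38609099  192.16769011] [179.91918001  -0.18177465  -5.2564878 ] 37.570932407490325 4.3
side b 69 pad med [-96.3 -69.1  43.9] min [-109.7  -79.2   38.5] max [-85.1 -60.8  48.1]
side a 79 pad med [-105.4    1.5   31.8] min [-124.4  -10.    22.3] max [-85.9  10.1  40. ]
side c 86 pad med [-96.1  71.2  44.4] min [-109.5   59.9   40.1] max [-85.   78.8  49.4]
guide -1 55 [-64.3 -17.7  58.1] [-45.5  16.5  68.3] [-54.1  -4.4  63. ]
guide 1 81 [ 45.  -15.2  57. ] [67.  16.4 68.6] [55.8 -2.8 63.3]
floor 298 [-34.7 -15.9  -7.9] [52.  15.2  7.7] [ 8.  -0.9 -0.5]
top b 82 pad med [-96.6 -69.   45.4] min [-108.2  -78.1   42.3] max [-85.1 -60.5  50.1]
top a 99 pad med [-107.7   -0.2   32.1] min [-122.2   -8.    23.9] max [-86.8   9.4  40.5]
top c 81 pad med [-96.7  69.8  45.6] min [-108.1   61.5   41.2] max [-85.1  79.9  48.7]
guide -1 56 [-61.5 -15.5  57.3] [-45.   16.5  69.4] [-53.7   1.9  64.2]
guide 1 90 [ 45.3 -15.7  57.4] [67.8 16.5 69.7] [57.9  1.8 64.1]
floor 466 [-51.8 -14.5  -7.8] [51.9 15.8  6.7] [3.  0.4 0.3]
```

View pics/latch.png

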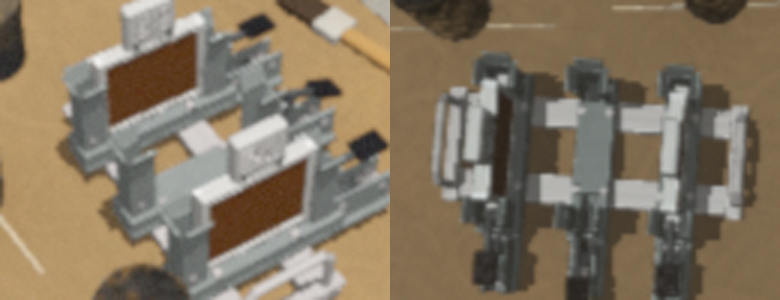

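move_arm(plan=[[[2.6,-3.23,0.2],3.6,0.5],[[2.6,-3.23,0],3.6,0.5],[[2.6,-3.23,0],0,0.5],[[0,0,0],0,0.5]])

```text
time_s: 4.8
ee_pos: [496.1, -325.0, 192.8]
ee_rot: [179.8, -0.2, 1.9]
force: [-0.9, 0.4, -0.9]
gripper_width: 45.7
gripper_force: 0.0
```

```bash
python3 - <<'E'
from h import *
s=env.state();print(s["ee_pos"],s["ee_rot"],s["gripper_width"],s["time_s"])
E
```

```text
[ 496.05557462 -324.98540193  192.78437872] [ 1.79836176e+02 -1.76880422e-01  1.89392770e+00] 45.6707684091855 4.8
```

move_arm(plan=[[[-0.3,0.1,-1.5],0,0.5],[[0,0,-2],0,0.5],[[0,0,-1.8],0,0.5],[[0,0,0],0,0.5],[[0,0,0],0,1]], squeeze=35)

```text
time_s: 5.3
ee_pos: [490.3, -320.2, 140.4]
ee_rot: [180.0, -0.0, 2.0]
force: [0.3, -0.6, 0.8]
gripper_width: 40.3
gripper_force: 0.0
```

move_arm(plan=[[[0,0,0],0,1],[[0,0,0],0,1],[[0,0,0],0,1],[[0,0,0],0,1],[[0,0,0],0,1]])

```text
time_s: 5.8
ee_pos: [490.8, -321.4, 139.9]
ee_rot: [179.9, -0.1, 2.0]
force: [0.8, -0.8, 2.4]
gripper_width: 11.8
gripper_force: 35.0
```

move_arm(plan=[[[0,0,0.5],0,1],[[0,0,1],0,1],[[0,0,2],0,1],[[0,0,3],0,1],[[0,0,4],0,1]])

```text
time_s: 6.3
ee_pos: [489.2, -319.0, 244.3]
ee_rot: [-179.7, 0.2, 2.0]
force: [0.3, -0.4, -1.7]
gripper_width: 11.5
gripper_force: 35.0
```

move_arm(plan=[[[0,0,2],0,1],[[0,0,0],0,1],[[0,0,0],0,1]])

```text
time_s: 6.6
ee_pos: [489.9, -319.9, 264.0]
ee_rot: [-179.9, 0.0, 2.0]
force: [0.5, 0.3, -2.4]
gripper_width: 11.9
gripper_force: 35.0
```

```bash
python3 - <<'E'
from h import *
P=np.load("top0.npy").reshape(-1,3)
m=(P[:,0]>350)&(P[:,0]<680)&(P[:,1]>-400)&(P[:,1]<170); print('max z',np.sort(P[m][:,2])[-5:], )
m&=(P[:,0]>590)&(P[:,1]<-90); print('stumps',P[m][:,2].max())
s=env.state();t=s["ee_pos"];print(t,s["ee_rot"],s["force"],s["gripper_width"])
for n in ("side","top"):
    p=env.grab_frame(n); Q=cloud(p).reshape(-1,3); cv2.imwrite(f"pics/{n}2.png",p["frame"][:,:,::-1])
    def sel(z0,z1): return Q[(abs(Q[:,0]-t[0])<75)&(abs(Q[:,1]-t[1])<70)&(Q[:,2]>z0)&(Q[:,2]<z1)]
    for a,b in ((170,225),(225,249),(235,247)):
        q=sel(a,b)
        if len(q)>10:
            c,sz,an=cv2.minAreaRect(q[:,:2].astype(np.float32)); print(n,a,b,len(q),np.round(c,1),np.round(sz,1),round(an,1),q[:,2].min().round(1),np.percentile(q[:,2],95).round(1))
E
```

```text
max z [175.66069538 175.82770316 175.99931569 176.5163998  178.11640776]
stumps 129.00009717097703
[ 489.9438835  -319.89908603  263.97238193] [-1.79914760e+02  4.71735985e-02  2.01238710e+00] [ 0.49469087  0.27834394 -2.3690509 ] 11.868960327767162
side 170 225 627 [ 490.7 -318.6] [117.4  15. ] 2.4 180.7 222.6
side 225 249 287 [ 491.7 -315. ] [14.6 90.7] 88.0 225.0 247.5
side 235 247 148 [ 492. -316.] [12.6 89.9] 88.0 235.1 246.3
top 170 225 133 [ 491.6 -318.4] [114.1  13. ] 2.4 183.1 216.5
top 225 249 22 [ 491.5 -314.1] [89.3  3.3] 1.5 228.5 247.2
top 235 247 12 [ 491.6 -314.1] [89.1  2.7] 2.0 237.7 246.0
```

move_arm(plan=[[[0.93,4.29,0],0,1],[[0.93,4.29,0],0,1],[[0.93,4.29,0],-2.4,1],[[0.93,4.29,0],-2.5,1],[[0.93,4.29,0],-2.4,1]])

```text
time_s: 7.2
ee_pos: [536.1, -104.2, 262.6]
ee_rot: [-180.0, 0.2, -5.4]
force: [0.7, -0.5, -1.4]
gripper_width: 11.9
gripper_force: 35.0
```

move_arm(plan=[[[0.93,4.29,0],0,1],[[0.93,4.29,0],0,1],[[0.93,4.29,0],0,1],[[0,0,-2],0,1],[[0,0,0],0,1]])

```text
time_s: 7.7
ee_pos: [562.4, 23.8, 240.3]
ee_rot: [179.9, 0.5, -5.1]
force: [-0.3, 0.4, -2.2]
gripper_width: 11.8
gripper_force: 35.0
```

move_arm(plan=[[[0,0,-1],0,1],[[0,0,0],0,1],[[0,0,0],0,1]])

```text
time_s: 8.0
ee_pos: [564.7, 21.6, 234.3]
ee_rot: [180.0, 0.0, -5.4]
force: [-0.2, 0.3, -1.5]
gripper_width: 11.6
gripper_force: 35.0
```

```bash
cat > m.py <<'E'
from h import *
s=env.state();t=s["ee_pos"];print(t,s["ee_rot"],s["force"],s["gripper_width"],s["time_s"])
b=t[2]-82
seat=np.array([565.8,24.4]);ex=np.array([.9959,-.0905]);ey=np.array([.0905,.9959])
for n in ("side","top"):
    p=env.grab_frame(n); Q=cloud(p).reshape(-1,3); cv2.imwrite(f"pics/{n}{int(s['time_s']*100)}.png",p["frame"][:,:,::-1])
    d=Q[:,:2]-seat; L=np.c_[d@ex,d@ey,Q[:,2]]
    for z0,z1 in ((3,34),(36,66)):
        q=L[(abs(L[:,0])<75)&(abs(L[:,1])<20)&(L[:,2]>max(b+z0,106))&(L[:,2]<b+z1)]
        if len(q)>8:
            c,sz,an=cv2.minAreaRect(q[:,:2].astype(np.float32)); print(n,z0,len(q),np.round(c,1),np.round(sz,1),round(an,1),'x',q[:,0].min().round(1),q[:,0].max().round(1))
    m=(abs(L[:,1])<13)&(L[:,0]<-85)&(L[:,0]>-135)&(L[:,2]>54)&(L[:,2]<94)
    print('pad med',np.round(np.median(L[m],0)-[0,0,34],1))
E
python3 m.py
```

```text
[564.67972804  21.61833746 234.32902382] [ 1.79993617e+02  2.50551660e-02 -5.37911453e+00] [-0.23236902  0.30061334 -1.50386595] 11.59402113862676 8.0
side 3 624 [-0.4 -2.3] [ 14.5 115.7] 89.3 x -58.2 57.5
side 36 468 [0.8 1.8] [12.2 90.2] 84.8 x -44.5 45.5
pad med [-105.3    1.5   31.7]
top 3 14 [-40.6  -7.8] [ 1.  29.4] 89.4 x -55.3 -25.9
pad med [-107.4   -1.9   32.6]
```

```bash
cat > f.py <<'E'
from h import *
s=env.state();t=s["ee_pos"];b=t[2]-82
seat=np.array([565.8,24.4]);ex=np.array([.9959,-.0905]);ey=np.array([.0905,.9959])
p=env.grab_frame("side"); Q=cloud(p).reshape(-1,3); d=Q[:,:2]-seat; L=np.c_[d@ex,d@ey,Q[:,2]]
for k,y0,bb in (("b",-70,34),("c",70,34),("a",0,b)):
    q=L[(abs(L[:,0])<38)&(abs(L[:,1]-y0)<14)&(L[:,2]>bb+40)&(L[:,2]<bb+70)&(L[:,2]>90)]
    A=np.c_[q[:,0],q[:,2]-bb-55,np.ones(len(q))]; w=np.ones(len(q),bool)
    for _ in range(5):
        c=np.linalg.lstsq(A[w],q[w,1],rcond=None)[0]; r=abs(A@c-q[:,1]); w=r<1.5
    e=L[(abs(L[:,0])<75)&(abs(L[:,1]-y0)<12)&(L[:,2]>bb+38)&(L[:,2]<bb+74)&(L[:,2]>102)]
    print(k,w.sum(),'face y at mid',c[2].round(2),'yaw',np.degrees(c[0]).round(2),'tilt',np.degrees(c[1]).round(2),'x ext',np.percentile(e[:,0],[.5,99.5]).round(1))
E
python3 f.py
```

```text
b 17 face y at mid -67.33 yaw 0.72 tilt -0.5 x ext [28.7 46.6]
c 131 face y at mid 73.26 yaw -0.1 tilt 0.1 x ext [-45.2  66.7]
a 339 face y at mid 1.18 yaw -0.08 tilt 0.11 x ext [-44.3  45.6]
```

move_arm(plan=[[[0,0.18,-1.2],0,1],[[0,0,-1.2],0,1],[[0,0,-1.2],0,1],[[0,0,0],0,1],[[0,0,0],0,1]])

```text
time_s: 8.65
ee_pos: [564.6, 24.3, 197.8]
ee_rot: [180.0, 0.1, -5.3]
force: [0.2, 0.1, -1.5]
gripper_width: 11.6
gripper_force: 35.0
```

```bash
python3 f.py; python3 -c "
from h import *
s=env.state();print(s['ee_pos'],s['ee_rot'],s['force'])"
```

```text
b 37 face y at mid -68.75 yaw 2.8 tilt 4.13 x ext [14.7 63.5]
c 132 face y at mid 73.23 yaw 0.37 tilt 0.17 x ext [-45.2  44. ]
a 322 face y at mid 3.66 yaw -0.09 tilt 0.16 x ext [-44.9  44.7]
[564.98148877  24.32072672 198.36955347] [ 1.79993021e+02 -4.91206830e-03 -5.28613309e+00] [ 0.05739642  0.2703687  -2.42412886]
```

move_arm(plan=[[[0,0,-1],0,1],[[0,0,-1],0,1],[[0,0,-0.8],0,1],[[0,0,0],0,1]])

```text
time_s: 9.1
ee_pos: [563.7, 24.3, 168.6]
ee_rot: [180.0, 0.2, -5.3]
force: [-0.3, 0.1, -1.3]
gripper_width: 11.9
gripper_force: 35.0
```

move_arm(plan=[[[0,0,-1],0,1],[[0,0,-1],0,1],[[0,0,-1],0,1],[[0,0,0],0,1]])

```text
time_s: 9.5
ee_pos: [563.5, 24.3, 138.4]
ee_rot: [180.0, 0.2, -5.3]
force: [-0.8, 0.6, -1.2]
gripper_width: 12.0
gripper_force: 35.0
```

move_arm(plan=[[[0,0,-0.5],0,1],[[0,0,-0.4],0,1],[[0,0,-0.3],0,1],[[0,0,-0.3],0,1]])

```text
time_s: 9.9
ee_pos: [565.5, 24.2, 125.9]
ee_rot: [180.0, -0.1, -5.3]
force: [0.8, -0.5, 2.8]
gripper_width: 11.6
gripper_force: 35.0
```

move_arm(plan=[[[0,0,-0.2],0,1],[[0,0,-0.2],0,1],[[0,0,-0.2],0,1],[[0,0,0],0,1]])

```text
time_s: 10.3
ee_pos: [564.1, 24.3, 118.7]
ee_rot: [180.0, 0.1, -5.3]
force: [1.1, -0.2, -1.4]
gripper_width: 11.7
gripper_force: 35.0
```

move_arm(plan=[[[0,0,-0.2],0,1],[[0,0,-0.2],0,1],[[0,0,0],0,1]])

```text
time_s: 10.6
ee_pos: [564.6, 24.3, 116.7]
ee_rot: [180.0, -0.0, -5.3]
force: [-3.0, -0.2, 6.1]
gripper_width: 12.0
gripper_force: 35.0
```

```bash
python3 m.py; python3 f.py
```

```text
[564.60508235  24.29109479 116.65902589] [ 1.79994197e+02 -9.17741836e-03 -5.29016874e+00] [-2.99903303 -0.22401419  6.05378612] 12.025336840471244 10.6
pad med [-97.4   3.3  44.5]
pad med [nan nan nan]
b 75 face y at mid -66.64 yaw -0.06 tilt -1.19 x ext [-6.  63.9]
c 127 face y at mid 73.05 yaw -0.09 tilt 1.4 x ext [-44.6  43.9]
a 85 face y at mid 3.71 yaw -0.56 tilt 1.21 x ext [-5.3 62.1]
  return _methods._mean(a, axis=axis, dtype=dtype,
  ret = um.true_divide(
```

move_arm(plan=[[[0,0,-0.1],0,1],[[0,0,-0.1],0,1],[[0,0,0],0,1]])

```text
time_s: 11.05
ee_pos: [564.6, 24.3, 116.6]
ee_rot: [180.0, -0.1, -5.3]
force: [-5.6, -0.4, 17.1]
gripper_width: 11.8
gripper_force: 35.0
```

move_arm(plan=[[[0,0,0.2],0,1],[[0,0,0],0,0.65],[[0,0,0],0,0.65],[[0,0,0],0,0.65],[[0,0,0],0,0.65]])

```text
time_s: 11.55
ee_pos: [564.8, 24.3, 115.0]
ee_rot: [180.0, 0.0, -5.3]
force: [0.3, 0.6, 0.6]
gripper_width: 32.0
gripper_force: 0.0
```

move_arm(plan=[[[0,0,1],0,0.65],[[0,0,3],0,0.65],[[0,0,4],0,0.65],[[0,0,5],0,0.65],[[-5,0,0],0,0.65]])

```text
time_s: 12.05
ee_pos: [525.1, 24.5, 254.6]
ee_rot: [-179.8, -1.4, -5.3]
force: [-0.9, 0.1, 0.4]
gripper_width: 31.7
gripper_force: 0.0
```

move_arm(plan=[[[-5,-4,0],0,0.65],[[-2,-4.5,0],0,0.65],[[0,-4.5,0],0,0.65],[[0,-4.5,0],0,0.65],[[0,0,0],0,0.65]])

```text
time_s: 12.55
ee_pos: [455.7, -146.4, 246.3]
ee_rot: [179.8, -0.1, -5.6]
force: [0.2, 0.9, 0.4]
gripper_width: 31.8
gripper_force: 0.0
```

```bash
python3 - <<'E'
from h import *
seat=np.array([565.8,24.4]);ex=np.array([.9959,-.0905]);ey=np.array([.0905,.9959]); ims=[]
for n in ("side","top"):
    p=env.grab_frame(n); Q=cloud(p).reshape(-1,3); d=Q[:,:2]-seat; L=np.c_[d@ex,d@ey,Q[:,2]-34]
    c=np.array(proj(p,[*seat,60])).astype(int); ims.append(cv2.resize(p["frame"][c[1]-60:c[1]+50,c[0]-65:c[0]+65,::-1],None,fx=3,fy=3,interpolation=cv2.INTER_CUBIC))
    for k,y0 in dict(b=-70,a=0,c=70).items():
        m=(abs(L[:,1]-y0)<13)&(L[:,0]<-85)&(L[:,0]>-135)&(L[:,2]>20)&(L[:,2]<60)
        g=(abs(L[:,1]-y0)<9)&(abs(L[:,0])<26)&(L[:,2]>105)&(L[:,2]<125)
        print(n,k,'pad',np.round(np.median(L[m],0),1),'tab',np.round(np.median(L[g],0),1),np.percentile(L[g][:,2],90).round(1))
cv2.imwrite("pics/fin.png",np.hstack(ims)); print(env.state()["force"],env.state()["time_s"])
E
```

```text
side b pad [-96.8 -68.6  44.5] tab [  0.8 -66.5 113.7] 116.1
side a pad [-97.6   0.9  44.3] tab [  2.    3.4 113.9] 116.1
side c pad [-96.6  71.   44.6] tab [  1.   73.  114.6] 116.7
top b pad [-96.3 -64.1  45.3] tab [-1.000e-01 -6.980e+01  1.158e+02] 117.7
top a pad [-96.4   0.1  46.1] tab [  0.2   0.  115.6] 117.9
top c pad [-97.4  69.9  45.5] tab [ -0.3  69.4 116.1] 117.9
[-0.31313868  0.69561185  0.69260879] 12.65
```

View pics/fin.png

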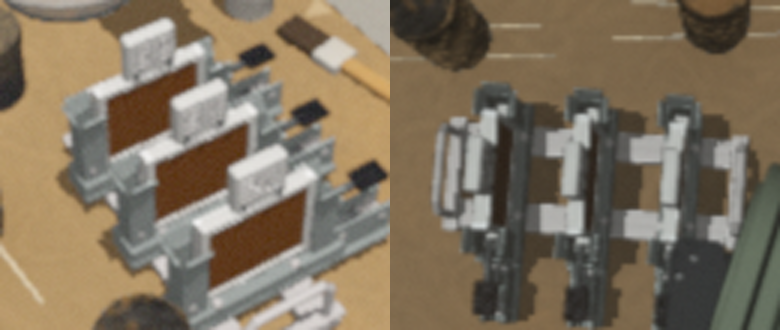

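All three plates sit at the same height, and all three pads are in the shut position. The robot is clear of everything.

```bash
python3 -c "
from workcell import env
print(env.job_done())"
```

```text
the job is handed in; nothing more can be done
None
```

The wet plate is fully home in the middle slot with its latch shut over it, released, and the two dry plates are still latched in; I handed the job in at 12.65 s of robot time, and no verdict was returned.

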